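Seat and clamp a carbon brush block

TASK

Take the copper-coloured brush block (not the black one, leave that where it stands) and set it upright in the nest of the blue clamping fixture, lengthwise along the nest. With the clamp still open, press the block down gently until you feel it sit fully home on the bottom, then swing the red-handled clamp all the way down over it and let go.

Things in the scene. Friction and masses are not known exactly. Their poses are not given: they have to be found in the camera images.
- copper_block_centre (a point): centre (half-way up) of the loose copper-coloured brush block, about 0.28 kg, thin steel band and two steel dots on top: 30 mm along its x, 56 mm along its y, 60 mm tall, standing upright on the bench. Grip it across its 30 mm width, 10 to 20 mm above the centre, to stay clear of the nest's walls. Either way round fits.
- black_block_centre (a point): centre of the black brush block, the same size and shape (30 x 56 x 60 mm), a bystander that stays where it is
- nest (a point): centre of the nest of the fixed blue fixture, at the height of the block's underside when fully home (11 mm above the bench); x across, y along the nest, z up. A pocket 42 mm (x) by 68 mm (y); its walls rise 17 mm above this point, with 44 mm finger gaps in the long sides. Home, the block is centred here, its y along the nest's y, its top 60 mm above this point.
- lift (a joint): stiff brass lift-out plate, the floor of the nest: 0 to 0.003 m at the start, 0.012 fully down on the solid bottom. The block first rests on it, 9 to 12 mm too high; it carries the block's weight without sinking, gives way at about 7 N in all, is damped (100 N per m/s: push slowly, 15 to 20 mm/s), then stops dead. It stays where it is left.
- clamp (a joint): clamp angle in rad: 0 closed (level, along the nest's +y over the block), 1.57 upright; starts open at 1.5 to 1.8. Its stiff hinge (0.3 N m) holds any angle. Steel strap 20 mm wide, 8 thick, then a red handle 26 wide, 16 thick, 110 to 170 mm out from the hinge, both centred on the hinge axis height. A rubber foot 95 mm out ends 2 mm above a home block; a higher block stops the clamp early.
- clamp_hinge (a point): middle of the clamp's hinge axis, at the nest's -y end, 95 mm from its centre and 70 mm above nest; same axes as nest (hinge axis along x). Fixed on a blue yoke 54 mm wide (x) and 26 mm deep that reaches 11 mm above this point.

How it is judged:
By the outcome, as a careful person would: the job done as asked, in the order asked, and still so for the second after the job is handed in, with the robot touching nothing.
It also fails if it takes over 54 s, if anything falls off the work surface, if the arm or the gripper's body presses on something with over 40 N, if the wrist force passes 120 N, or if a joint passes its speed limit or range.

ROBOT

A 6-joint arm with a two-finger parallel gripper is mounted at the origin on the work surface. World frame = base frame: x ahead of the robot, y to its left, z up, the work surface at z = 0. Lengths are in m, angles in rad, forces in N, time in s.
With the tool pointing down it reaches from about 0.35 to 0.8 m from the base axis. Payload 7.3 kg.
Tool frame: the origin (TCP) lies between the finger pads; the fingertips stand 25 mm ahead of it and the grasp point (between the pads) lies 6 mm ahead of it (r.tip_extent is the distance from the TCP to the fingertips, in m); z points along the fingers, y is the line along which they close (so a half turn about z gives the same grasp; the last joint's range is limited). The gripper opens to 85 mm and grips with 20 to 120 N. Pads are 22 mm wide; open, the fingers measure 114 mm over their backs; the gripper's body (76 mm by 85 mm) begins 54 mm behind the grasp point. The pads swing forward as they close: fully open they stand 13 mm farther back than shut.
Start: joints at [1.153, 0.342, 1.524, -0, 1.275, -0.146], TCP at [0.141, 0.506, 0.256] pointing down, gripper open.
Joint ranges: [-2.53, 2.53], [-0.77, 2.02], [0.04, 2.7], [-1, 4.14], [0.28, 2.66], [-3.11, 3.11]. Speed limits (rad/s): [2.57, 2.57, 3.14, 3.14, 3.14, 3.14].

INTERFACE

Orientations are given as a unit quaternion [x, y, z, w].
In Python, from workcell import r, command_gripper, optics gives the robot as it stands. The module is installed in compiled form; this text tells all that it offers. Calls block until the motion is done:
- r.reach(position, orientation): joint-space move of the TCP to a pose.
- r.move_straight(position, orientation=None, speed=0.15, max_force=None): straight line of the TCP; orientation=None keeps the orientation; speed is the mean speed in m/s. With max_force (N) it stops when the force on the tool has changed by that much, and returns True; else False.
- r.movej(angles): joint-space move.
- command_gripper(opening, force=None): finger opening in m; force is the grip in N (None keeps the last); returns when the fingers have stopped.
- r.hold(seconds).
- r.solve_ik(position, orientation): joint angles nearest the present ones, or None.
- r.read_state(): the state.
- optics.get_image(name): name is "scene" or "side" or "wrist"; returns (picture, depth): 480x640x3 uint8, red, green, blue; 480x640 float32, m along the optical axis (not along the pixel's ray), 0 where there is no reading.
- optics.camera_model(name): a dict with "K" (3x3 intrinsics, pixels), "k1" (the pictures are not rectified: a ray, as slopes to the right and down, at radius r is drawn at 1 + k1 r^2 times it, then the intrinsics apply), "R" (3x3) and "t" (3): a world point X has camera coordinates R X + t; the wrist camera has in their place "tool_from_camera" (4x4, takes a point from camera to tool coordinates, whose origin is the TCP and whose axes are the flange's). Camera axes: x right, y down, z forward; pixel columns grow to the right and rows downward; lengths in m; the calibration is good to about 2 mm. A picture is of the moment at which its call begins: read the wrist's pose just before it. camera_model takes no time and is no camera call.
A pose or a line that the arm cannot do raises r.PlanningError and nothing moves.
- r.finish_job(): hands the job in; it is judged then, once.
The state is a dict: "time_s": time; "joint_positions": joint angles; "dq": joint speeds; "tau": joint torques, N m; "eef_pos": TCP position; "eef_rot": TCP orientation; "contact_force": force on the tool from outside, world axes, zero at the start; "torque": the same for the moment, N m; "grip_width": finger opening in m; "grip_force": force on a finger pad.
Only numpy, scipy, OpenCV 4.12 (cv2) and the standard library are available. Lean on these libraries where they do the work, as an engineer would, in place of code of your own. Each camera call takes 0.05 s, during which the arm holds its last target. There are 200 camera calls.

## Working session

There is one attempt and no reset: what is moved stays moved. The work goes in short steps, each a Python script; the robot and the scene stay as the last script left them, time stands still between calls to the robot, and variables do not carry over. Pictures are saved under pics/ and viewed, at most 10 in all, crops included, and the job is handed in when it is done.

```bash
mkdir -p pics; cat > h.py <<'E'
import numpy as np, cv2
from workcell import r, command_gripper, optics
from scipy.spatial.transform import Rotation as R
def cloud(name):
    s=r.read_state(); im,d=optics.get_image(name); m=optics.camera_model(name); K=np.array(m["K"])
    v,u=np.mgrid[0:480,0:640]; xd=(u-K[0,2])/K[0,0]; yd=(v-K[1,2])/K[1,1]
    x,y=xd.copy(),yd.copy()
    for _ in range(10):
        f=1+m["k1"]*(x*x+y*y); x=xd/f; y=yd/f
    P=np.stack([x*d,y*d,d],-1)
    if "R" in m: P=(P-np.array(m["t"]))@np.array(m["R"])
    else:
        T=np.array(m["tool_from_camera"]); P=P@T[:3,:3].T+T[:3,3]
        P=P@R.from_quat(s["eef_rot"]).as_matrix().T+np.array(s["eef_pos"])
    P[d==0]=np.nan
    return im,P
def down(yaw): # tool z down, tool y at angle yaw in world xy
    y=np.array([np.cos(yaw),np.sin(yaw),0]); z=np.array([0,0,-1.]); x=np.cross(y,z)
    return R.from_matrix(np.stack([x,y,z],1)).as_quat()
E
python3 - <<'E'
from h import *
s=r.read_state(); print(s)
for n in ["scene","side"]:
    im,P=cloud(n); np.savez(f"{n}.npz",im=im,P=P); cv2.imwrite(f"pics/{n}.png",im[...,::-1])
E
```

```text
{'time_s': 0.0, 'joint_positions': array([ 1.15298845e+00,  3.42714231e-01,  1.52504356e+00, -3.47276231e-05,
        1.27538138e+00, -1.45988365e-01]), 'dq': array([-1.33976920e-03, -2.19730222e-05, -1.17269061e-03,  5.81164456e-04,
       -2.81956949e-04, -1.90130699e-04]), 'tau': array([-3.55647740e-05, -4.33673143e+01, -2.46014178e+01, -1.47492806e-04,
        7.68512691e-03,  6.01370218e-06]), 'eef_pos': array([0.14078437, 0.50538662, 0.25562107]), 'eef_rot': array([ 1.35486672e-01,  9.90778867e-01, -7.47358666e-04, -1.99152754e-04]), 'contact_force': array([-0.38309169, -0.36968743, -0.25113464]), 'torque': array([-1.27868242e-02, -9.84645616e-05, -2.87010202e-02]), 'grip_force': 0.0, 'grip_width': 0.08514191930637581}
```

View pics/scene.png

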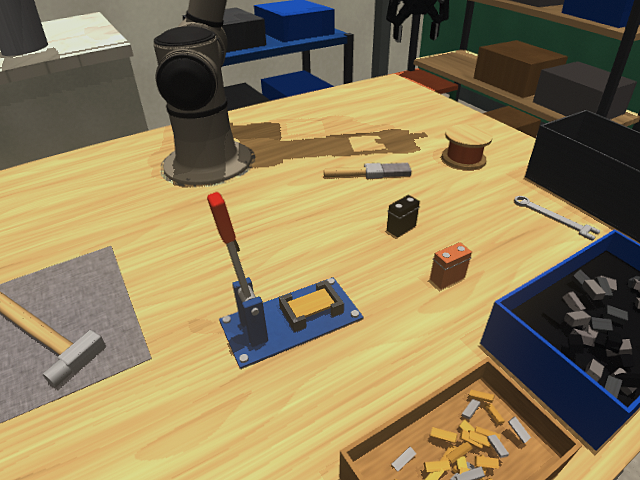

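View pics/side.png

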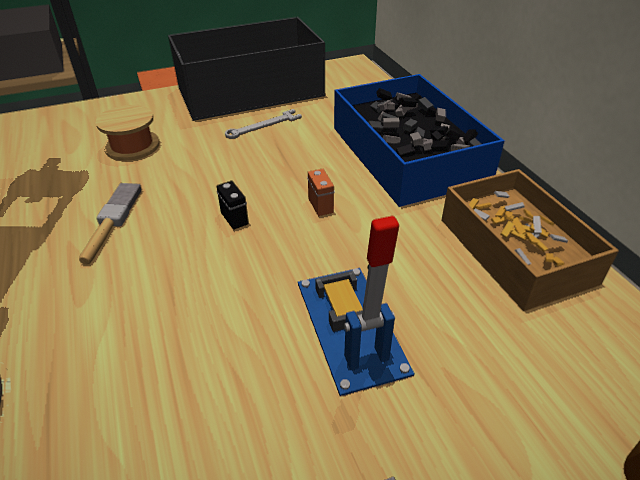

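The scene view shows the copper block at about (450,265), the black one at (403,215), and the blue fixture at (290,315) with its clamp open. The side view shows the copper block at (320,190), the black one at (232,203), and the nest at (342,298).

```bash
python3 - <<'E'
from h import *
def rect(n,p):
    (c,wh,a)=cv2.minAreaRect(p[:,:2].astype(np.float32)*1000); print(n,len(p),np.round(c,1),np.round(wh,1),round(a,1),"z",np.round(np.percentile(p[:,2]*1000,[5,50,95]),1))
for name,cu,nb,br in [("scene",(425,235,475,295),(210,180,370,370),(285,285,340,325)),("side",(300,160,340,220),(290,210,420,395),(322,275,360,322))]:
    z=np.load(name+".npz"); im,P=z["im"],z["P"]; hsv=cv2.cvtColor(im,cv2.COLOR_RGB2HSV)
    H,S,V=[hsv[...,i].astype(int) for i in range(3)]
    def box(b): 
        m=np.zeros((480,640),bool); m[b[1]:b[3],b[0]:b[2]]=1; return m&np.isfinite(P[...,2])
    k=box(cu)&(P[...,2]>.054)&(P[...,2]<.068); rect(name+" cu top",P[k])
    k=box(cu)&(P[...,2]>.012)&(P[...,2]<.068); rect(name+" cu all",P[k])
    bl=box(nb)&(H>100)&(H<125)&(S>120)
    k=bl&(P[...,2]<.02); rect(name+" base",P[k])
    k=bl&(P[...,2]>.075);  rect(name+" yoke",P[k])
    k=box(br)&(H>15)&(H<28)&(S>150); k=cv2.erode(k.astype(np.uint8),np.ones((3,3)))>0; rect(name+" brass",P[k])
    k=box(nb)&((H<6)|(H>174))&(S>180)&(P[...,2]>.1); rect(name+" red",P[k]); print(P[k].mean(0))
E
```

```text
scene cu top 478 [613.8 203.1] [56.6 31. ] 87.9 z [55.1 58.6 60. ]
scene cu all 1158 [613.1 203.1] [57.7 33.4] 87.9 z [15.8 47.8 59.7]
scene base 3086 [552.6 -65.3] [199.7 100.4] 86.0 z [3.4 4.9 6.4]
scene yoke 156 [ 547.6 -124.7] [24.5 52.4] 85.1 z [89.6 90.7 92.1]
scene brass 607 [555.3 -30.4] [59.6 37.2] 84.8 z [19.6 20.9 22.3]
scene red 191 [ 548.1 -141.6] [23.5 17.5] 13.8 z [221.2 248.8 250.2]
[ 0.55067026 -0.14094369  0.24530768]
side cu top 391 [614.  204.7] [57.7 30.6] 87.9 z [55.4 60.1 61.7]
side cu all 891 [613.8 203.6] [59.9 30.9] 87.8 z [15.9 49.5 61.2]
side base 4590 [552.4 -65.3] [200.4 100. ] 85.4 z [3.9 5.9 8.3]
side yoke 493 [ 547.4 -124.7] [25.3 53.3] 85.7 z [77.2 90.9 93.1]
side brass 722 [555.4 -27.2] [59.9 35.9] 85.3 z [20.5 22.  23.6]
side red 1205 [ 545.6 -140.7] [17. 25.] 83.9 z [196.5 228.8 250. ]
[ 0.54338939 -0.14360787  0.22712265]
```

```bash
python3 - <<'E'
from h import *
C=np.array([.614,.2038]); 
for n in ["scene","side"]:
    P=np.load(n+".npz")["P"].reshape(-1,3); P=P[np.isfinite(P[:,2])]
    d=np.linalg.norm(P[:,:2]-C,axis=1); k=(P[:,2]>.02)&(d>.045)&(d<.2); 
    o=P[k]; print(n,k.sum(), np.sort(d[k])[:3] if k.any() else "")
    k2=(abs(P[:,0]-C[0])<.075)&(abs(P[:,1]-C[1])<.05)&(d>.045)&(P[:,2]>.02); assert k2.sum()<5, P[k2][:5]
q=down(np.deg2rad(-2.1))
r.reach([*C,.15],q); command_gripper(.085)
im,P=cloud("wrist"); cv2.imwrite("pics/w1.png",im[...,::-1])
hsv=cv2.cvtColor(im,cv2.COLOR_RGB2HSV)
k=(P[...,2]>.05)&(P[...,2]<.07)&(np.linalg.norm(P[...,:2]-C,axis=2)<.05)
print(k.sum(),cv2.minAreaRect(P[k][:,:2].astype(np.float32)*1000))
s=r.read_state(); print(s["time_s"],s["eef_pos"],s["joint_positions"])
E
```

```text
scene 6759 [0.12586582 0.12606932 0.12607431]
side 4517 [0.12580742 0.12609975 0.12633639]
5176 ((612.406494140625, 205.7815399169922), (55.96787643432617, 30.107620239257812), 87.6550521850586)
2.4167 [0.61376284 0.20445395 0.15022566] [2.03155620e-01 6.54277072e-01 1.30205665e+00 5.93841505e-05
 1.18499540e+00 2.38725697e-01]
```

View pics/w1.png

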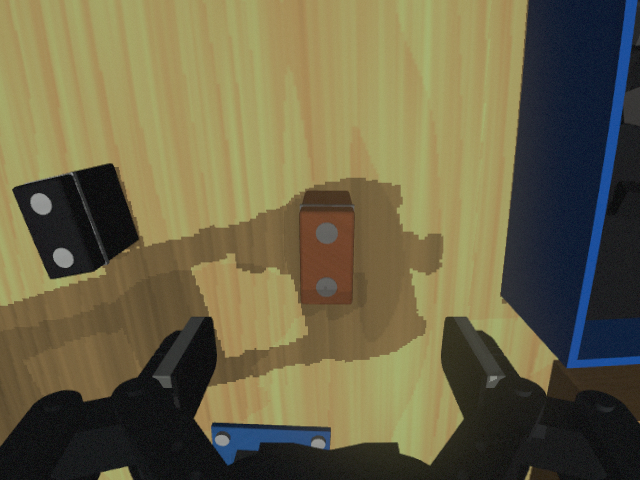

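The wrist view shows the copper block centred between the open fingers at (327,250). The black block at (75,220) and the blue bin, from column 500 rightward, are clear of the fingers.

```bash
python3 - <<'E'
from h import *
C=[.6132,.2048]; q=down(np.deg2rad(-2.2)); qn=down(np.deg2rad(-4.4)); N=[.555,-.0295]
r.move_straight([*C,.051],q,speed=.12); command_gripper(.0,60)
s=r.read_state(); print(s["grip_width"],s["grip_force"],s["eef_pos"])
r.move_straight([*C,.15],q,speed=.15)
r.reach([*N,.15],qn); r.hold(.2)
im,P=cloud("side"); cv2.imwrite("pics/s2.png",im[...,::-1][100:400,200:500]); np.savez("s2.npz",im=im,P=P)
s=r.read_state(); print(s["time_s"],s["eef_pos"],s["grip_width"],s["contact_force"])
k=np.zeros((480,640),bool); k[200:340,280:400]=1
hsv=cv2.cvtColor(im,cv2.COLOR_RGB2HSV); k&=(hsv[...,0]<12)&(hsv[...,1]>90)&(abs(P[...,0]-N[0])<.04)&(abs(P[...,1]-N[1])<.05)&(P[...,2]>.06)
print(k.sum(),cv2.minAreaRect(P[k][:,:2].astype(np.float32)*1000),np.percentile(P[k][:,2],[2,98]))
E
```

```text
0.02940408614504029 60.14039754867554 [0.61346666 0.20485064 0.05147588]
5.9583 [ 0.55530181 -0.02835028  0.14986993] 0.029120348061959952 [-0.55151157  0.25920411 -2.90850055]
1327 ((555.4589233398438, -30.441028594970703), (54.84450149536133, 31.76836395263672), 84.86900329589844) [0.10190535 0.159609  ]
```

View pics/s2.png

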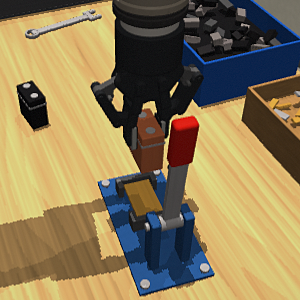

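The crop shows the block held upright over the open nest, lined up with it, at about (150,140). Next I lower it and press.

```bash
python3 - <<'E'
from h import *
qn=down(np.deg2rad(-4.4)); N=[.555,-.0295]
r.move_straight([*N,.082],qn,speed=.08); r.hold(.2)
print(r.move_straight([*N,.0685],qn,speed=.015,max_force=18)); s=r.read_state(); print(s["eef_pos"],s["contact_force"])
print(r.move_straight([*N,.056],qn,speed=.015,max_force=18)); s=r.read_state(); print(s["time_s"],s["eef_pos"],s["contact_force"],s["grip_width"])
im,P=cloud("side"); cv2.imwrite("pics/s3.png",im[...,::-1][100:400,200:500])
k=(abs(P[...,0]-N[0])<.04)&(abs(P[...,1]-N[1])<.05); hsv=cv2.cvtColor(im,cv2.COLOR_RGB2HSV); k&=(hsv[...,0]<12)&(hsv[...,1]>90)&(P[...,2]>.04)
print(k.sum(),np.percentile(P[k][:,2],[50,90,98]))
E
```

```text
False
[ 0.55495709 -0.02949263  0.06863152] [-2.07791697  0.62265028  4.01182399]
True
8.75 [ 0.55495763 -0.02948756  0.06237214] [-0.1595446  -0.01360272  7.2132857 ] 0.02960552889675673
773 [0.06994788 0.07176842 0.08442208]
```

View pics/s3.png

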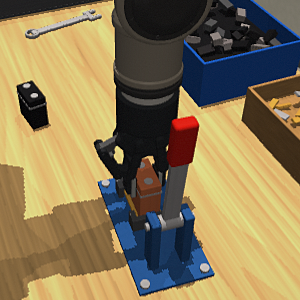

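The crop shows the block seated low in the nest with the clamp still open. The stop came at TCP z 0.0624, against 0.0625 predicted for home. I'll release, confirm with a fingertip press on the top, and then look at the clamp.

```bash
python3 - <<'E'
from h import *
qn=down(np.deg2rad(-4.4)); N=[.555,-.0295]
command_gripper(.06); r.move_straight([*N,.135],qn,speed=.1); command_gripper(0)
r.move_straight([*N,.104],qn,speed=.1); r.hold(.2)
print(r.move_straight([*N,.088],qn,speed=.015,max_force=14)); s=r.read_state(); print(s["eef_pos"],r.tip_extent,s["contact_force"])
r.move_straight([*N,.2],qn,speed=.2)
r.move_straight([*N,.32],qn,speed=.25)
im,P=cloud("side"); cv2.imwrite("pics/s4.png",im[...,::-1][100:400,200:500])
F=np.array([.555,-.0295,.011]); a=np.deg2rad(85.6); Y=np.array([np.cos(a),np.sin(a),0]); X=np.array([Y[1],-Y[0],0])
D=P-F; L=np.stack([D@X,D@Y,D[...,2]],-1)
hsv=cv2.cvtColor(im,cv2.COLOR_RGB2HSV); red=((hsv[...,0]<5)|(hsv[...,0]>174))&(hsv[...,1]>190)&(abs(L[...,0])<.03)&(L[...,2]>.12)&(L[...,1]<-.05)
print("red",red.sum(),np.round(np.percentile(L[red],[2,50,98],axis=0),4))
cu=(abs(L[...,0])<.025)&(abs(L[...,1])<.04)&(L[...,2]>.045)&(L[...,2]<.09)
print("cu",cu.sum(),np.median(L[cu],0),cv2.minAreaRect(L[cu][:,:2].astype(np.float32)*1000)); print(r.read_state()["time_s"])
E
```

```text
True
[ 0.55516929 -0.02952443  0.09598485] 0.025 [-2.23315109 -0.20206526  8.08029599]
red 1203 [[-0.0129 -0.119   0.1835]
 [-0.0034 -0.1153  0.2181]
 [ 0.0101 -0.106   0.2395]]
cu 901 [-0.00114788 -0.00700357  0.05955057] ((1.1412286758422852, 0.397369384765625), (31.211780548095703, 59.366886138916016), 0.030875707045197487)
13.35
```

View pics/s4.png

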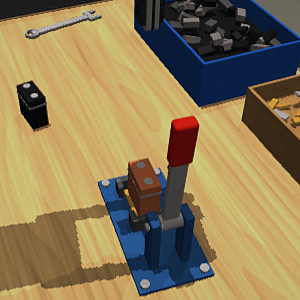

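The fingertips stopped at z 0.0710, so the top is exactly at home height. The crop shows the block seated at (145,180) and the clamp leaning slightly back, handle at (182,140), at about 1.66 rad. Next I swing the clamp from behind along its arc.

```bash
python3 - <<'E'
from h import *
qn=down(np.deg2rad(-4.4)); F=np.array([.555,-.0295,.011]); a=np.deg2rad(85.6); Y=np.array([np.cos(a),np.sin(a),0]); Z=np.array([0,0,1.])
W=lambda y,z: F+y*Y+z*Z
def pose(t,s=.138): return W(-.095+s*np.cos(t)-.008*np.sin(t)-.011, .070+s*np.sin(t)+.008*np.cos(t)+.025)
r.move_straight(W(-.147,.309),qn,speed=.2); r.move_straight(W(-.147,pose(1.67)[2]-.011),qn,speed=.15)
for t in np.arange(1.65,.1,-.14):
    hit=r.move_straight(pose(t),qn,speed=.08,max_force=25)
    st=r.read_state(); print(round(t,2),hit,np.round(st["contact_force"],1),round(st["time_s"],1))
    if hit: break
else:
    hit=r.move_straight(pose(-.06),qn,speed=.03,max_force=15); st=r.read_state()
    print("end",hit,st["eef_pos"]-F,st["contact_force"],st["time_s"])
im,P=cloud("side"); cv2.imwrite("pics/s5.png",im[...,::-1][100:400,200:500])
E
```

```text
1.65 False [-0.7 -0.1  0.2] 15.3
1.51 False [-0.1  0.4 -0. ] 15.7
1.37 False [ 0.2 -0.8  0.4] 16.1
1.23 False [-0.5 -0.7  0.4] 16.5
1.09 False [-0.7 -0.   0.5] 16.9
0.95 False [-0.4 -1.  -0.9] 17.3
0.81 False [-0.2  0.3  0.6] 17.7
0.67 False [ 0.  -0.1 -1. ] 18.1
0.53 False [-0.1  0.3  0.8] 18.5
0.39 False [-0.2 -0.6  0.5] 18.9
0.25 False [-0.2 -0.9  0.9] 19.2
0.11 False [0.2 0.4 0.7] 19.6
end True [0.00284035 0.03148917 0.10297049] [-2.56840063 -0.31297105  8.39666158] 20.2
```

View pics/s5.png

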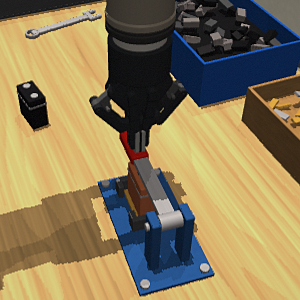

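The crop shows the clamp lying level over the block. The tip stopped 78 mm above the nest point, which is the height of a level handle's top. I'll retreat and check.

```bash
python3 - <<'E'
from h import *
p=r.read_state()["eef_pos"]; r.move_straight(p+[0,0,.15],speed=.15); r.move_straight(p+[0,.1,.2],speed=.2)
im,P=cloud("side"); cv2.imwrite("pics/s6.png",im[...,::-1][100:400,200:500])
F=np.array([.555,-.0295,.011]); a=np.deg2rad(85.6); Y=np.array([np.cos(a),np.sin(a),0]); X=np.array([Y[1],-Y[0],0]); D=P-F; L=np.stack([D@X,D@Y,D[...,2]],-1)
hsv=cv2.cvtColor(im,cv2.COLOR_RGB2HSV); red=((hsv[...,0]<5)|(hsv[...,0]>174))&(hsv[...,1]>190)&(abs(L[...,0])<.03)&(abs(L[...,1]-.045)<.04)
print(red.sum(),np.percentile(L[red],[2,50,98],axis=0),r.read_state()["time_s"])
E
```

```text
555 [[-0.0122466   0.01587207  0.06858265]
 [-0.00210625  0.03964158  0.07760294]
 [ 0.01086474  0.06927608  0.07951853]] 22.1583
```

View pics/s6.png

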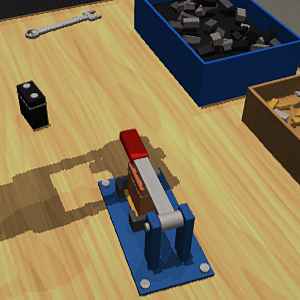

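The crop shows the clamp level and closed over the upright block, with the red handle at (133,143), its top at 78 mm. The black block is untouched at (33,105) and the robot is clear.

```bash
python3 -c "
from h import *
print(r.finish_job())"
```

```text
the job is handed in; nothing more can be done
None
```

The copper block is upright and pressed fully home in the nest, the clamp is closed level over it, the black block was not moved, and the job was handed in at about 22 s; no verdict came back.

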